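Latch the laser cell's lid and hold the shutter open at its line

TASK

Get the laser test cell ready and make the exposure: press the specimen cell's sprung red lid down until its catch holds it shut by itself, and only then take the shutter's pull post and draw the spring-return slide out until the front edge of its foot is over the line engraved on the guide tongue. The program finishes while still holding the post there against the spring - do not let go - with the lid still caught, and everything else on the bench left where it is.

Things in the scene. Friction and masses are not known exactly. Their poses are not given: they have to be found in the camera images.
- breadboard: Fixed aluminium breadboard, 300 x 560 x 13 mm, with a black rail along its y (rail top 33 mm above the table) and a dark red laser head (125 mm high) at the rail's +y end. Origin on the table under the rail's middle line; its -x looks to the robot. Along -y follow, at varying places on the rail and with the same heading: laser, shutter, specimen cell.
- shutter: Fixed black shutter housing, 60 (x) x 36 (y) mm, top 118 mm above the table. Origin on the rail top (33 mm above the table) under its middle. From its front (x = -30 mm) an aluminium guide tongue, 34 mm wide, top at z = 47 mm, runs along -x to x = -125 mm. The slide comes out along the shutter's -x, over the tongue.
- shutter_mark (a point): Middle of the 2 mm wide black line engraved across the tongue's top: fixed, at (-100, 0, 47) mm in the shutter's frame.
- shutter_slide (a joint): Travel of the spring-return slide along the shutter's -x, m: 0 shut, 0.032 with the front edge of its foot over the line, 0.050 at the stop. The spring pulls it back with about 4 N when shut, 7 N at the line, 9 N at the stop; let go, it snaps shut.
- slide_edge (a point): Middle of the upper front edge of the slide's steel foot (24 x 20 mm, 12 mm thick, on the tongue), the edge to bring over the line: in the shutter's frame at (-68 mm - travel, 0, 59.5 mm).
- post_grip (a point): Point on the axis of the upright round aluminium pull post on the slide's foot (14 mm diameter, 43 mm high), 26 mm above its lower end; in the shutter's frame at (-56 mm - travel, 0, 85.5 mm), 118.5 mm above the table: a good place for the TCP with the fingers from above, closing along the shutter's y. The housing's front is 19 mm behind the post when shut; both sides are free.
- test_cell: Fixed grey metal specimen chamber, 130 (x) x 110 (y) mm, rim 125 mm above the table. Origin on the rail top (33 mm above the table) under its middle. The lid's hinge runs along y at its rear, at (65, 0, 95) mm in this frame; the catch is at the middle of its front (-x).
- lid (a joint): Closing angle of the red acrylic lid, rad: 0 standing open by 40 degrees (its spring keeps it there), 0.70 flat on the rim (stop). The catch engages at about 0.69 and then holds the lid at about 0.685. Pressing on the pad takes about 2 N at first, about 9 N to snap it in; if not caught, it springs open again.
- lid_pad (a point): Middle of the top of the black rubber press pad (30 x 36 mm) on the lid, 95 mm from the hinge line. With a = 0.70 - lid angle it is in the cell's frame at x = 65 - 95 cos a + 7.5 sin a, z = 95 + 95 sin a + 7.5 cos a mm: x -3, z 162 open; x -30, z 102.5 flat. The lid is 112 mm wide.
- catch_hook (a point): Underside of the hook of the sprung steel catch, in the cell's frame at (-71, 0, 101) mm; hook and ramp are 18 mm wide, x -86 to -69 mm, top at z = 117 mm. The lid's striker bar pushes it aside by itself on the way down, then it springs back over the bar.
- post_holder: Bystander, loose: black anodised post holder standing on the breadboard behind the rail, 55 mm high, base 44 mm across. Origin at the middle of its underside.
- lens_mount: Bystander, loose: flat black lens-mount ring, 50 mm across, 13 mm high, lying on the breadboard in front of the rail, between shutter and cell. Origin at the middle of its underside.
- driver: Bystander, loose: screwdriver about 150 mm long lying on the breadboard in front of the cell.
- coupon_tray: Bystander, loose: white divided tray 110 x 80 x 28 mm on the table, to the right. Origin at the middle of its underside.
- wash_bottle: Bystander, loose: white bottle 64 mm across, 150 mm high, on the table, to the right. Origin at the middle of its underside.
- tissue_box: Bystander, loose: dark blue box 120 x 75 x 60 mm on the table, near right. Origin at the middle of its underside.
- tape_roll: Bystander, loose: white roll 90 mm across, 24 mm high, lying on the table, near left. Origin at the middle of its underside.
- goggles: Bystander, loose: dark safety spectacles about 150 mm wide, 50 mm high, on the table, to the left. Origin at the middle of its underside.

How it is judged:
By the outcome, as a careful person would: the job done as asked, in the order asked, and still so for the second after the job is handed in, while the arm keeps its last pose, push and grip.
It also fails if it takes over 45 s, if anything falls off the work surface, if the arm or the gripper's body presses on something with over 40 N, if the wrist force passes 120 N, or if a joint passes its speed limit or range.

ROBOT

A 7-joint arm with a two-finger parallel gripper is mounted at the origin on the work surface. World frame = base frame: x ahead of the robot, y to its left, z up, the work surface at z = 0. Lengths are in m, angles in rad, forces in N, time in s.
With the tool pointing down it reaches from about 0.35 to 0.9 m from the base axis. Payload 7.2 kg.
Tool frame: the origin (TCP) lies between the finger pads, 19 mm behind the fingertips; this is the grasp point; z points along the fingers, y is the line along which they close (so a half turn about z gives the same grasp; the last joint's range is limited). The gripper opens to 85 mm and grips with 20 to 120 N. Pads are 22 mm wide; open, the fingers measure 114 mm over their backs; the gripper's body (76 mm by 85 mm) begins 54 mm behind the grasp point. The pads swing forward as they close: fully open they stand 13 mm farther back than shut.
Start: joints at [-1.215, 0.411, -0.013, 1.596, 0.006, 1.134, -0.082], TCP at [0.257, 0.57, 0.25] pointing down, gripper open.
Joint ranges: [-2.95, 2.95], [-0.29, 1.99], [-1.47, 1.44], [0.14, 2.54], [-1.03, 4.17], [0.13, 1.85], [-2.86, 2.86]. Speed limits (rad/s): [2.39, 2.39, 3.01, 3.01, 3.14, 3.14, 3.14].

INTERFACE

Orientations are given as a unit quaternion [x, y, z, w].
In Python, from rig import robot gives the robot as it stands.
- The arm moves only by the tool servo_tool, never from a script. Its arguments are lists of equal length, an entry for each row: "linear": the shift along the tool's x, y, z in m, a list of three; "yaw": the turn about the tool's z in degrees. In form: {"linear": [[tx, ty, tz], ...], "yaw": [yaw, ...]}. A call has 1 to 10 rows; each row shifts and turns the commanded pose from where the row before left it, along the tool's axes as they then stand; what a row does not reach is not made up. A row lasts 1/12 s, in which the tool goes at most 41.7 mm and 7.16 degrees, less where a joint would pass 70% of its speed; a pose out of reach is approached as far as the arm can. A call is refused whole if a number of a shift passes 0.0417 or a number of a turn 7.16, either way. A call with a gripper value outside its range is refused whole. "hand" is the finger opening in m, from 0 to 0.0854, set as the call begins (left out, the last holds). The fingers move at their own pace and stop on an object; "grip_force" is the grip in N (left out, the last holds). Time passes only in rows, so rows that do not move let the fingers close. It gives the time, the measured TCP pose, the force, the opening and the grip force at its end, in the units of the state.
- robot.state(): the state, without advancing time (a new reading comes with each control period).
- robot.camera(name): name is "scene" or "side" or "wrist"; returns the picture (400x640x3 uint8, red, green, blue); there is no depth.
- robot.camera_params(name): a dict with "fx", "fy", "cx", "cy" (pixels), "extrinsics" (4x4, takes a point from camera to world coordinates). Camera axes: x right, y down, z forward; pixel columns grow to the right and rows downward; lengths in m; the calibration is good to about 2 mm. A picture is of the moment at which its call begins: read the wrist's pose just before it. camera_params takes no time and is no camera call; for the wrist camera it gives the pose at the moment of the call.
- robot.sign_off(): hands the job in; it is judged then, once.
The state is a dict: "clock": time; "joint_positions": joint angles; "joint_vel": joint speeds; "tau": joint torques, N m; "tool_pos": TCP position; "tool_rot": TCP orientation; "ft_force": force on the tool from outside, world axes, zero at the start; "wrist_torque": the same for the moment, N m; "grip_width": finger opening in m; "gripper_force": force on a finger pad.
Only numpy, scipy, OpenCV 4.12 (cv2) and the standard library are available. Lean on these libraries where they do the work, as an engineer would, in place of code of your own. Each camera call takes 0.05 s, during which the arm holds its last target. There are 200 camera calls.

## Working session

There is one attempt and no reset: what is moved stays moved. The work goes in short steps, Python scripts to look and compute and a tool call to move; the robot and the scene stay as the last step left them, time stands still between calls to the robot, and variables do not carry over. Pictures are saved under pics/ and viewed, at most 10 in all, crops included, and the job is handed in when it is done.

Besides the shell and the picture viewer there is one more tool, called after "Emit:" in YAML: its name, and indented under it one key for each argument. servo_tool: Moves the arm, as the interface text tells. Its arguments: {"type":"object","properties":{"linear":{"type":"array"},"yaw":{"type":"array"},"hand":{"type":"number"},"grip_force":{"type":"number"}},"required":["linear","yaw"]}

```bash
mkdir -p pics; cat > h.py <<'E'
import numpy as np,cv2
from rig import robot
def snap(n,f):
    p=robot.camera_params(n); im=robot.camera(n); cv2.imwrite('pics/'+f,im[:,:,::-1]); return im,p
def ray(p,u,v):
    E=np.array(p['extrinsics']); d=E[:3,:3]@np.array([(u-p['cx'])/p['fx'],(v-p['cy'])/p['fy'],1]); return E[:3,3],d
def onz(p,u,v,z):
    o,d=ray(p,u,v); return o+d*(z-o[2])/d[2]
def proj(p,X):
    E=np.array(p['extrinsics']); c=E[:3,:3].T@(np.array(X)-E[:3,3]); return p['fx']*c[0]/c[2]+p['cx'],p['fy']*c[1]/c[2]+p['cy']
E
python3 - <<'E'
from h import *
a,p=snap('scene','a.png'); b,q=snap('side','b.png')
cv2.imwrite('pics/ab.png',np.vstack([cv2.resize(x,(480,300)) for x in (a,b)])[:,:,::-1])
np.set_printoptions(precision=3,suppress=True)
for x in(p,q): print(x['fx'],x['cx'],x['cy'],np.array(x['extrinsics']))
s=robot.state();print(s['clock'],s['tool_pos'],s['tool_rot'],s['ft_force'])
E
```

```text
384.65335646185986 321.6698585866145 197.89351651989313 [[ 0.746  0.534 -0.398  0.924]
 [ 0.666 -0.61   0.429 -0.443]
 [-0.014 -0.585 -0.811  1.089]
 [ 0.     0.     0.     1.   ]]
440.9661027993878 321.7017594014152 203.8236096130569 [[ 0.819 -0.41   0.4   -0.032]
 [-0.573 -0.592  0.567 -0.684]
 [ 0.004 -0.694 -0.72   1.112]
 [ 0.     0.     0.     1.   ]]
0.1 [0.257 0.569 0.249] [ 0.21   0.978 -0.001 -0.   ] [-0.546  0.175  0.284]
```

View pics/a.png

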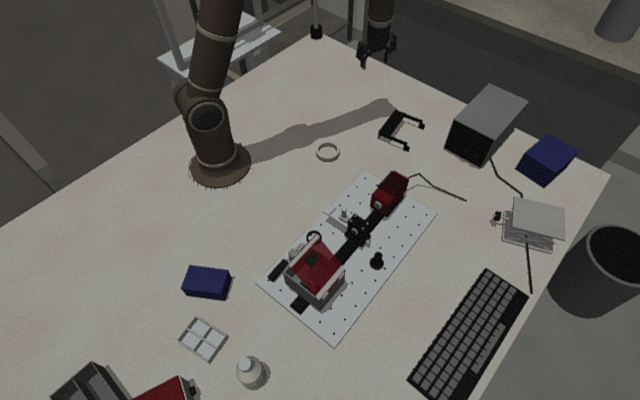

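View pics/b.png

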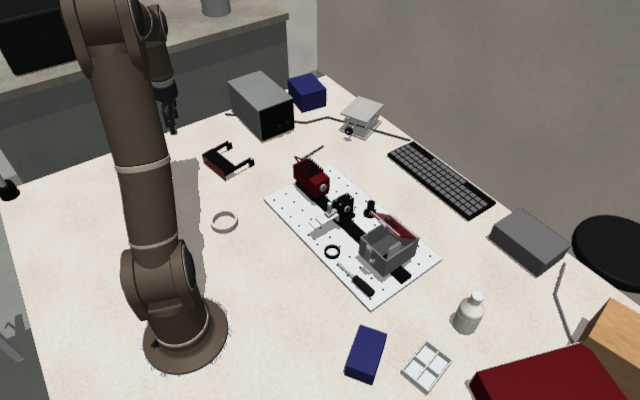

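Both views show the white breadboard. In the scene view its corners are about (362,172), (437,213), (335,347) and (257,286), with the red lid at (317,265), the shutter at (357,230) and the laser at (390,190). I'll measure the board and enlarge the shutter and cell.

```bash
python3 - <<'E'
from h import *
np.set_printoptions(precision=3,suppress=True)
p=robot.camera_params('scene');q=robot.camera_params('side')
for P,L in((p,[(362,172),(437,213),(335,347),(257,286)]),(q,[(335,167),(440,259),(371,306),(264,201)])):
    c=np.array([onz(P,u,v,.013) for u,v in L]);print(c[:,:2].tolist(),[np.linalg.norm(c[i]-c[(i+1)%4]).round(3) for i in range(4)],c.mean(0))
a=cv2.imread('pics/a.png');b=cv2.imread('pics/b.png')
A=cv2.resize(a[165:350,250:440],None,fx=3.1,fy=3.1,interpolation=2);B=cv2.resize(b[150:315,260:445],None,fx=3.1,fy=3.1,interpolation=2)
cv2.imwrite('pics/A.png',A);cv2.imwrite('pics/B.png',B)
E
```

```text
[[0.4282735375734294, 0.3083107212051485], [0.7265118045160678, 0.3332802607050818], [0.7526246759934947, -0.21967610228978546], [0.4659404263009185, -0.2408431299196078]] [np.float64(0.299), np.float64(0.554), np.float64(0.287), np.float64(0.55)] [0.593 0.045 0.013]
[[0.7303121777660057, 0.3105324191216158], [0.7435600220788292, -0.2213709735695255], [0.4632056627650804, -0.22727884069288795], [0.4216752226270169, 0.30698806944242074]] [np.float64(0.532), np.float64(0.28), np.float64(0.536), np.float64(0.309)] [0.59  0.042 0.013]
```

View pics/A.png

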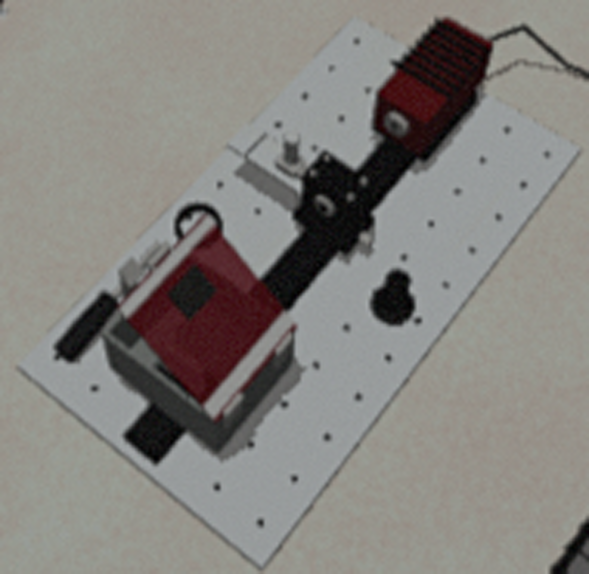

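View pics/B.png

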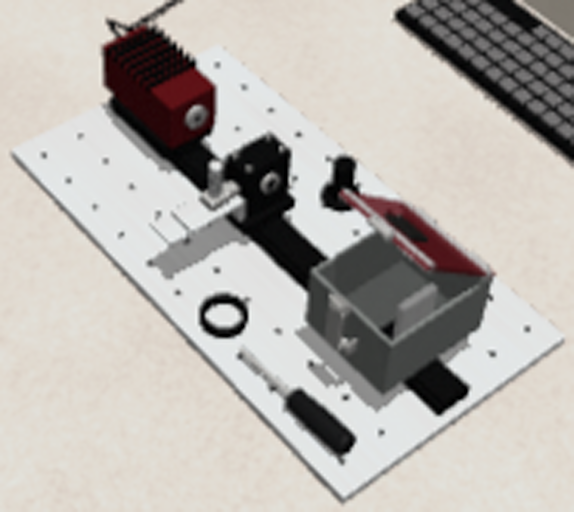

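The crops show the pad at A(192,291)/B(405,228), the post top at A(291,136)/B(214,164), and the tongue with its line. I'll triangulate the pad and the post.

```bash
cat >> h.py <<'E'
def tri(p,a,q,b):
    o,d=ray(p,*a);O,D=ray(q,*b);d/=np.linalg.norm(d);D/=np.linalg.norm(D)
    s=np.linalg.lstsq(np.c_[d,-D],O-o,rcond=None)[0];X,Y=o+d*s[0],O+D*s[1];return (X+Y)/2,np.linalg.norm(X-Y)
E
python3 - <<'E'
from h import *
np.set_printoptions(precision=3,suppress=True)
p=robot.camera_params('scene');q=robot.camera_params('side')
A=lambda u,v:(250+u/3.1,165+v/3.1);B=lambda u,v:(260+u/3.1,150+v/3.1)
for n,a,b,z in(('pad',(192,291),(405,228),.195),('post',(291,136),(214,164),.1355)):
    print(n,tri(p,A(*a),q,B(*b)),onz(p,*A(*a),z),onz(q,*B(*b),z))
from scipy.spatial.transform import Rotation as R
s=robot.state();print(s['tool_pos'],R.from_quat(s['tool_rot']).as_matrix())
w=robot.camera_params('wrist');print(w['fx'],np.linalg.inv(np.r_[np.c_[R.from_quat(s['tool_rot']).as_matrix(),s['tool_pos']],[[0,0,0,1]]])@np.array(w['extrinsics']))
E
```

```text
pad (array([ 0.594, -0.13 ,  0.191]), np.float64(0.0009884471926365336)) [ 0.595 -0.131  0.195] [ 0.591 -0.133  0.195]
post (array([0.532, 0.076, 0.134]), np.float64(0.0005932614631547421)) [0.533 0.075 0.135] [0.532 0.075 0.136]
[0.257 0.569 0.249] [[-0.912  0.411 -0.   ]
 [ 0.411  0.912 -0.001]
 [-0.    -0.001 -1.   ]]
321.91822596151906 [[-0.    -0.957 -0.289  0.075]
 [ 1.    -0.    -0.     0.   ]
 [ 0.    -0.289  0.957 -0.124]
 [ 0.     0.     0.     1.   ]]
```

Emit:
servo_tool:
  linear:
    - [0,0,-0.0125]
    - [0,0,-0.0125]
    - [0,0,-0.0125]
    - [0,0,-0.0125]
    - [-0.01275,-0.0298,0]
    - [-0.01275,-0.0298,0]
    - [-0.01275,-0.0298,0]
    - [-0.01275,-0.0298,0]
    - [-0.01275,-0.0298,0]
    - [-0.01275,-0.0298,0]
  yaw: [-6.825,-6.825,-6.825,-6.825,0,0,0,0,0,0]
  hand: 0

```text
clock: 0.93
tool_pos: [0.3432, 0.3935, 0.2997]
tool_rot: [-0.026, 1.0, -0.0, -0.0]
ft_force: [0.9, 0.4, 0.2]
grip_width: 0.0001
gripper_force: 0.0
```

Emit:
servo_tool:
  linear:
    - [-0.01275,-0.0298,0]
    - [-0.01275,-0.0298,0]
    - [-0.01275,-0.0298,0]
    - [-0.01275,-0.0298,0]
    - [-0.01275,-0.0298,0]
    - [-0.01275,-0.0298,0]
    - [-0.01275,-0.0298,0]
    - [-0.01275,-0.0298,0]
    - [-0.01275,-0.0298,0]
    - [-0.01275,-0.0298,0]
  yaw: [0,0,0,0,0,0,0,0,0,0]

```text
clock: 1.77
tool_pos: [0.4861, 0.1027, 0.2999]
tool_rot: [-0.026, 1.0, -0.0, -0.0]
ft_force: [0.1, -0.3, 0.6]
grip_width: 0.0002
gripper_force: 0.0
```

Emit:
servo_tool:
  linear:
    - [-0.01275,-0.0298,0]
    - [-0.01275,-0.0298,0]
    - [-0.01275,-0.0298,0]
    - [-0.01275,-0.0298,0]
    - [-0.01275,-0.0298,0]
    - [-0.01275,-0.0298,0]
    - [-0.01275,-0.0298,0]
    - [-0.01275,-0.0298,0]
    - [0,0,0]
    - [0,0,0]
  yaw: [0,0,0,0,0,0,0,0,0,0]

```text
clock: 2.6
tool_pos: [0.6001, -0.1306, 0.2991]
tool_rot: [-0.024, 1.0, -0.0, -0.001]
ft_force: [-0.4, 0.4, -0.5]
grip_width: -0.0
gripper_force: 0.0
```

```bash
python3 - <<'E'
from h import *
from scipy.spatial.transform import Rotation as R
np.set_printoptions(precision=4,suppress=True)
s=robot.state()
a,p=snap('wrist','w1.png')
print(s['clock'],s['tool_pos'],R.from_quat(s['tool_rot']).as_matrix(),s['ft_force'],s['grip_width'])
import json;json.dump({k:np.array(v).tolist() for k,v in p.items()},open('w1.json','w'))
for X in([.594,-.13,.195],[.532,.076,.1355]):print(proj(p,X))
E
```

```text
2.6 [ 0.6001 -0.1306  0.2991] [[-0.9988 -0.0489 -0.0015]
 [-0.0489  0.9988 -0.0008]
 [ 0.0016 -0.0008 -1.    ]] [-0.35    0.3725 -0.4975] -2.614528217384154e-05
(np.float64(316.002538328916), np.float64(200.47813466081814))
(np.float64(556.2146417637437), np.float64(123.78014989758366))
```

View pics/w1.png

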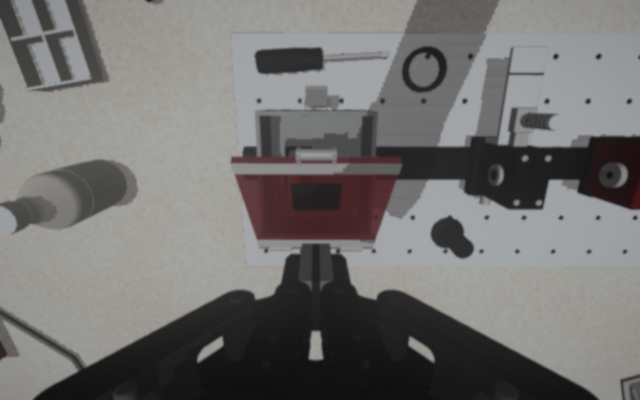

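The pad is at (316,197) in the wrist view, within 3 px of the prediction. The board's edges are level in the image, so the heading is right. Next I'll press along the arc.

Emit:
servo_tool:
  linear:
    - [0,0,0.0257]
    - [0,0,0.0257]
    - [0,0,0.0257]
    - [0.001,0,0.002]
    - [0.003,0,0.0045]
    - [0.003,0,0.0045]
    - [0.003,0,0.0045]
    - [0.003,0,0.0045]
  yaw: [0,0,0,0,0,0,0,0]

```text
clock: 3.32
tool_pos: [0.5877, -0.1286, 0.2042]
tool_rot: [-0.027, 1.0, 0.0, 0.001]
ft_force: [1.0, 2.1, 3.3]
grip_width: 0.0
gripper_force: 1.6
```

Emit:
servo_tool:
  linear:
    - [0.0026,0,0.0044]
    - [0.0026,0,0.0044]
    - [0.0026,0,0.0044]
    - [0.0026,0,0.0044]
    - [0.0018,0,0.005]
    - [0.0018,0,0.005]
    - [0.0018,0,0.005]
  yaw: [0,0,0,0,0,0,0]

```text
clock: 3.9
tool_pos: [0.572, -0.1299, 0.17]
tool_rot: [-0.026, 1.0, -0.0, 0.001]
ft_force: [3.7, 2.2, 4.1]
grip_width: -0.0001
gripper_force: 2.2
```

Contact is good. Finish the press.

Emit:
servo_tool:
  linear:
    - [0.001,0,0.004]
    - [0.001,0,0.004]
    - [0.001,0,0.004]
    - [0.001,0,0.003]
    - [0,0,0.002]
    - [0,0,0.001]
    - [0,0,0]
  yaw: [0,0,0,0,0,0,0]

```text
clock: 4.48
tool_pos: [0.5681, -0.1306, 0.1539]
tool_rot: [-0.026, 1.0, -0.0, 0.001]
ft_force: [-1.3, 2.5, 18.4]
grip_width: 0.0005
gripper_force: 8.8
```

Emit:
servo_tool:
  linear:
    - [0,0,0.0015]
    - [0,0,0.001]
    - [0,0,0]
  yaw: [0,0,0]

```text
clock: 4.73
tool_pos: [0.5681, -0.1307, 0.1533]
tool_rot: [-0.026, 1.0, 0.0, 0.001]
ft_force: [-8.1, 3.6, 35.4]
grip_width: -0.0001
gripper_force: 17.3
```

Emit:
servo_tool:
  linear:
    - [0,0,-0.004]
    - [0,0,-0.006]
    - [0,0,-0.01]
    - [0,0,-0.02]
    - [0,0,-0.025]
    - [0,0,-0.025]
    - [0,0,-0.02]
    - [0,0,-0.02]
    - [0,0,-0.02]
    - [0,0,0]
  yaw: [0,0,0,0,0,0,0,0,0,0]

```text
clock: 5.57
tool_pos: [0.5681, -0.1313, 0.3034]
tool_rot: [-0.026, 1.0, -0.001, 0.002]
ft_force: [-0.6, -1.0, -0.0]
grip_width: -0.0001
gripper_force: 0.0
```

```bash
python3 - <<'E'
from h import *
from scipy.spatial.transform import Rotation as R
np.set_printoptions(precision=4,suppress=True)
s=robot.state()
a,p=snap('wrist','w2.png')
print(s['clock'],s['tool_pos'],R.from_quat(s['tool_rot']).as_matrix(),s['ft_force'])
c=np.array([.595,-.130,.033]);Rz=R.from_euler('z',.05).as_matrix()
print('pad flat',proj(p,c+Rz@[-.03,0,.1025]),'open',proj(p,c+Rz@[-.003,0,.162]))
for X in([.532,.076,.1355],[.532,.076,.0925]):print('post',proj(p,X))
E
```

```text
5.5667 [ 0.5681 -0.1313  0.3034] [[-0.9987 -0.0515  0.0037]
 [-0.0515  0.9987 -0.0011]
 [-0.0036 -0.0013 -1.    ]] [-0.5589 -1.0251 -0.0282]
pad flat (np.float64(315.1193024840151), np.float64(182.96394150872578)) open (np.float64(314.8586246854995), np.float64(234.99403517660292))
post (np.float64(544.8468730006698), np.float64(159.20635177516073))
post (np.float64(516.6711308171989), np.float64(152.1988269613336))
```

View pics/w2.png

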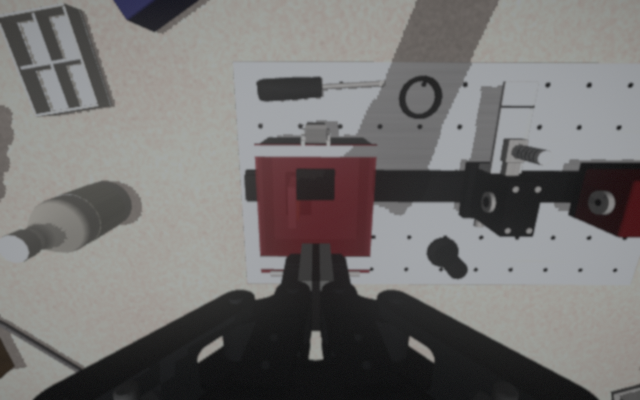

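The lid stays shut: its pad is at (315,184), against a predicted (315,183) when flat, and the front bar is under the hook. Next I move above the post, whose top is at about (543,156).

Emit:
servo_tool:
  linear:
    - [0.0038,0.0298,0]
    - [0.0038,0.0298,0]
    - [0.0038,0.0298,0]
    - [0.0038,0.0298,0]
    - [0.0038,0.0298,0]
    - [0.0038,0.0298,0]
    - [0.0038,0.0298,0]
    - [0,0,0.01]
    - [0,0,0]
    - [0,0,0]
  yaw: [0,0,0,0,0,0,0,0,0,0]
  hand: 0.06
  grip_force: 60

```text
clock: 6.45
tool_pos: [0.5291, 0.0757, 0.2884]
tool_rot: [-0.026, 1.0, -0.001, -0.002]
ft_force: [0.6, -1.0, 0.3]
grip_width: 0.0602
gripper_force: 0.0
```

```bash
python3 - <<'E'
from h import *
from scipy.spatial.transform import Rotation as R
np.set_printoptions(precision=4,suppress=True)
s=robot.state()
a,p=snap('wrist','w3.png')
print(s['clock'],s['tool_pos'],R.from_quat(s['tool_rot']).as_matrix(),s['ft_force'],s['grip_width'])
for X in([.532,.076,.1355],[.532,.076,.0925]):print('post',proj(p,X))
cv2.imwrite('pics/w3c.png',cv2.resize(a[60:260,220:420],None,fx=3,fy=3,interpolation=2)[:,:,::-1])
E
```

```text
6.45 [0.5291 0.0757 0.2884] [[-0.9986 -0.0523 -0.0031]
 [-0.0523  0.9986 -0.0018]
 [ 0.0032 -0.0016 -1.    ]] [ 0.6272 -1.034   0.2774] 0.0601954060997958
post (np.float64(315.24340280521193), np.float64(194.62605500980067))
post (np.float64(315.3609479948105), np.float64(183.34486900692724))
```

View pics/w3c.png

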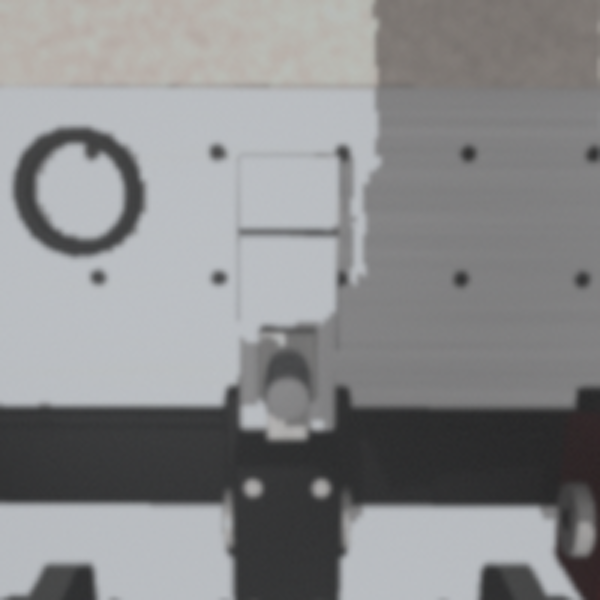

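In the crop the post top is at (288,398), i.e. pixel (316,192.7). The line is at row 231 and the foot's front edge at row 329. Descend and grip.

Emit:
servo_tool:
  linear:
    - [-0.002,0.001,0.0283]
    - [0,0,0.0283]
    - [0,0,0.0283]
    - [0,0,0.0283]
    - [0,0,0.0283]
    - [0,0,0.0283]
    - [0,0,0]
    - [0,0,0]
  yaw: [0,0,0,0,0,0,0,0]

```text
clock: 7.17
tool_pos: [0.5314, 0.0763, 0.1194]
tool_rot: [-0.025, 1.0, -0.001, -0.001]
ft_force: [0.1, 0.2, 0.3]
grip_width: 0.0599
gripper_force: 0.0
```

Emit:
servo_tool:
  linear:
    - [0,0,0]
    - [0,0,0]
    - [0,0,0]
    - [0,0,0]
    - [0,0,0]
    - [0,0,0]
  yaw: [0,0,0,0,0,0]
  hand: 0
  grip_force: 60

```text
clock: 7.67
tool_pos: [0.533, 0.0758, 0.1218]
tool_rot: [-0.026, 1.0, -0.001, 0.001]
ft_force: [-0.6, -6.6, 7.1]
grip_width: 0.0125
gripper_force: 58.4
```

```bash
python3 - <<'E'
from h import *
from scipy.spatial.transform import Rotation as R
np.set_printoptions(precision=4,suppress=True)
s=robot.state()
a,p=snap('wrist','w4.png')
print(s['clock'],s['tool_pos'],R.from_quat(s['tool_rot']).as_matrix(),s['ft_force'],s['grip_width'],s['gripper_force'])
for z,t in((.080,0),(.0925,.032)):
  sh=np.array([.5305,.0765,0])+R.from_euler('z',.052).apply([.056,0,0]);
  print(z,proj(p,sh+R.from_euler('z',.052).apply([-.1 if z==.08 else -.068,0,z])))
cv2.imwrite('pics/w4c.png',cv2.resize(a[60:260,220:420],None,fx=3,fy=3,interpolation=2)[:,:,::-1])
E
```

```text
7.6667 [0.533  0.0758 0.1218] [[-0.9987 -0.0511  0.0027]
 [-0.0511  0.9987 -0.0014]
 [-0.0027 -0.0015 -1.    ]] [-0.5859 -6.5569  7.0912] 0.012460762383089775 58.40994715690613
0.08 (np.float64(315.9558790089306), np.float64(159.8513292568628))
0.0925 (np.float64(315.9772338035559), np.float64(226.49677029201797))
```

View pics/w4c.png

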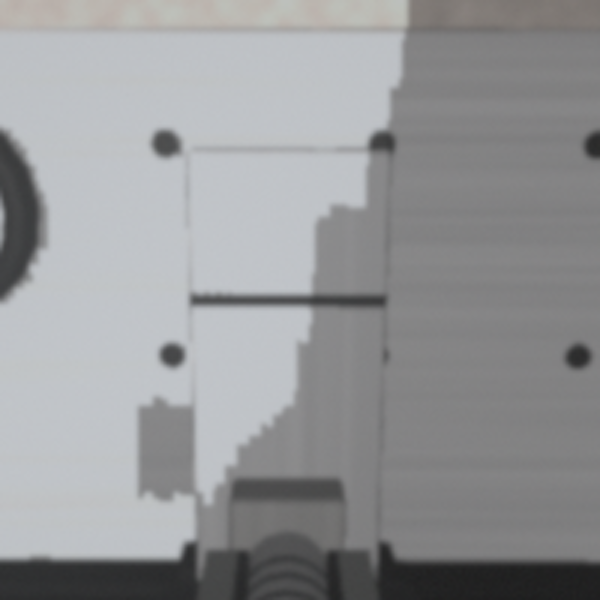

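Line row 299 (pixel 159.7) and upper foot edge row 500 (pixel 226.7) match the predicted 159.9 and 226.5, and the post is gripped. Pull 32 mm.

Emit:
servo_tool:
  linear:
    - [0.004,0,0]
    - [0.004,0,0]
    - [0.004,0,0]
    - [0.004,0,0]
    - [0.004,0,0]
    - [0.004,0,0]
    - [0.004,0,0]
    - [0.004,0,0]
    - [0,0,0]
    - [0,0,0]
  yaw: [0,0,0,0,0,0,0,0,0,0]

```text
clock: 8.55
tool_pos: [0.503, 0.0744, 0.1219]
tool_rot: [-0.026, 1.0, -0.001, 0.003]
ft_force: [6.5, -7.6, 0.7]
grip_width: 0.0122
gripper_force: 58.4
```

```bash
python3 - <<'E'
from h import *
from scipy.spatial.transform import Rotation as R
np.set_printoptions(precision=4,suppress=True)
s=robot.state()
a,p=snap('wrist','w5.png')
print(s['clock'],s['tool_pos'],s['ft_force'],s['grip_width'],s['gripper_force'])
Q=R.from_euler('z',.052);sh=np.array([.5305,.0765,0])+Q.apply([.056,0,0])
print('line',proj(p,sh+Q.apply([-.1,0,.08])),*[(t,proj(p,sh+Q.apply([-.068-t,0,.0925]))[1].round(1)) for t in(.028,.030,.032,.034)])
cv2.imwrite('pics/w5c.png',cv2.resize(a[120:270,240:390],None,fx=4,fy=4,interpolation=2)[:,:,::-1])
E
```

```text
8.55 [0.503  0.0744 0.1219] [ 6.4646 -7.6483  0.6826] 0.012203800323128967 58.40148568153381
line (np.float64(315.6940274256747), np.float64(214.4760014487287)) (0.028, np.float64(230.1)) (0.03, np.float64(226.4)) (0.032, np.float64(222.8)) (0.034, np.float64(219.1))
```

View pics/w5c.png

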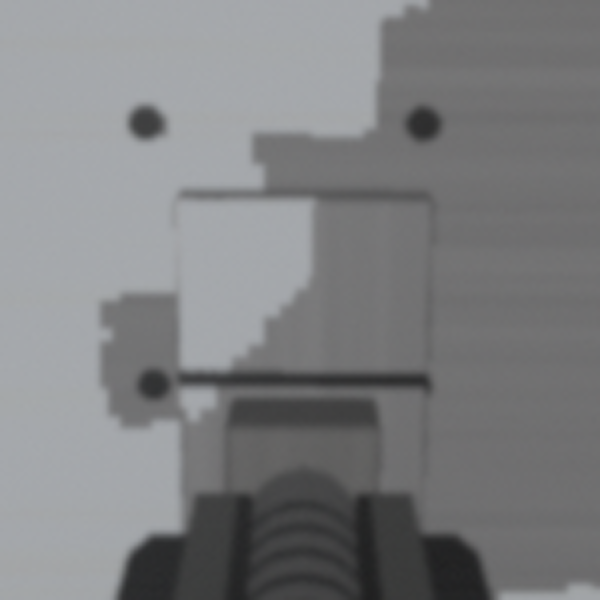

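The line is at crop row 380 (pixel 215) and the upper foot edge at row 426 (pixel 226.5), so travel is about 30 mm. It needs about 2 mm more.

Emit:
servo_tool:
  linear:
    - [0.001,0,0]
    - [0.0012,0,0]
    - [0,0,0]
    - [0,0,0]
    - [0,0,0]
    - [0,0,0]
  yaw: [0,0,0,0,0,0]

```text
clock: 9.1
tool_pos: [0.501, 0.0743, 0.1219]
tool_rot: [-0.025, 1.0, -0.001, 0.004]
ft_force: [7.9, -5.9, 0.3]
grip_width: 0.0121
gripper_force: 58.4
```

```bash
cat > m.py <<'E'
from h import *
from scipy.spatial.transform import Rotation as R
np.set_printoptions(precision=4,suppress=True)
s=robot.state()
a,p=snap('wrist','w6.png')
print(s['clock'],s['tool_pos'],s['ft_force'],s['grip_width'],s['gripper_force'])
Q=R.from_euler('z',.052);sh=np.array([.5305,.0765,0])+Q.apply([.056,0,0])
print('line',proj(p,sh+Q.apply([-.1,0,.08])),*[(t,proj(p,sh+Q.apply([-.068-t,0,.0925]))[1].round(1)) for t in(.030,.032,.034)])
print(list(enumerate(a[208:236,305:328].mean((1,2)).round().astype(int).tolist(),208)))
i,q=snap('scene','s6.png'); cv2.imwrite('pics/s6c.png',np.hstack([cv2.resize(i[200:320,250:400],None,fx=2.6,fy=2.6),cv2.resize(a[150:270,240:390],None,fx=2.6,fy=2.6)])[:,:,::-1])
E
python3 m.py
```

```text
9.1 [0.501  0.0743 0.1219] [ 7.8938 -5.8829  0.2947] 0.012104415005488697 58.41330707073212
line (np.float64(315.68025617433227), np.float64(217.78637067943322)) (0.03, np.float64(229.9)) (0.032, np.float64(226.3)) (0.034, np.float64(222.6))
[(208, 117), (209, 117), (210, 117), (211, 117), (212, 117), (213, 117), (214, 116), (215, 106), (216, 83), (217, 59), (218, 52), (219, 59), (220, 63), (221, 65), (222, 65), (223, 65), (224, 65), (225, 68), (226, 77), (227, 87), (228, 94), (229, 97), (230, 97), (231, 97), (232, 97), (233, 97), (234, 97), (235, 96)]
```

View pics/s6c.png

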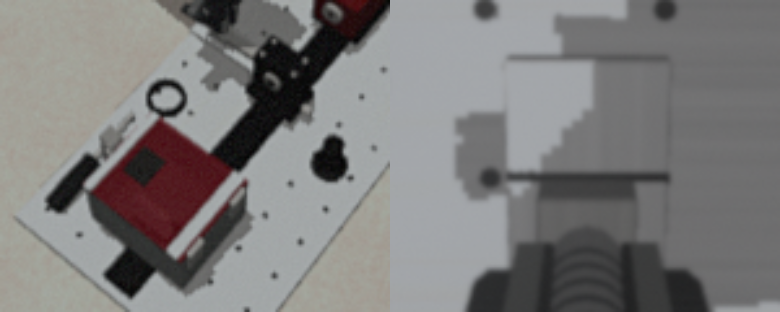

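The upper foot edge is at row 226.4, against a predicted 226.3 for 32 mm, so it is over the line. The scene view shows the lid still shut and the bystanders it covers in place. Handing in.

```bash
python3 -c "
from rig import robot
print(robot.sign_off())"
```

```text
the job is handed in; nothing more can be done
None
```

The job is handed in: the lid is held shut by its catch, and the arm is still holding the post with the slide at about 32 mm, its foot's front edge over the line; the ring, driver and post holder were in place in the last view, and the arm went near none of the loose items on the table.

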